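# Reject plate through the sprung flap

### The job

One of the three drilled plates on the shelf of the red reject box is spoiled and marked with red paint. Without picking anything up, push the box's self-closing flap open with one fingertip before the plate gets there, keep it held open while another finger slides the marked plate over the edge so that it drops into the box, then draw back and let the flap shut. Leave the two good plates and everything else on the bench where they are.

Things in the scene. Friction and masses are not known exactly. Their poses are not given: they have to be found in the camera images.
- reject_box: Red sheet-steel box, fixed. Origin: on the bench under the middle of the lip, where shelf ends and opening begins; x points inward from shelf to flap, y along the flap, z up. Flat dark steel shelf, top 110 mm up, x -125 to -2 mm, no rim. Below and behind it is hollow (x -121 to 166, y +-124), floor 4 mm up. 26 mm handles on the sides (y +-128)
- flap (a joint): Spring-loaded aluminium flap, 240 mm wide, 135 mm from upper hinge to lower edge, 3 mm thick. 0 = shut: slopes up and inward at 32 degrees from lip to hinge; grows to 1.0 rad as the lower edge swings inward and down. Yields to about 3 N pushed inward just above the lip, 6 N when well open (0.45 rad); springs shut when let go
- flap_edge (a point): middle of the flap's lower edge (the yellow bead, 7 mm thick); shut, it lies over the lip, 114 mm above the bench; moves with the flap
- lip (a point): middle of the lip at shelf-top height (110 mm above the bench); axes as the box's. The shelf ends 2 mm before it
- reject_plate: The spoiled plate: steel, 38 x 38 x 14 mm, 0.15 kg, flat on the shelf, 11 mm hole off centre, broad red paint stripe along one edge (its -x side). Origin: centre of its underside; yaw within 0.25 rad of the box's. The three plates lie in a row along the box's y, over 60 mm between centres; any may be the spoiled one
- good_plate_a: good plate, same size, no paint, 11 mm hole in the middle; origin at the centre of its underside; stays where it is
- good_plate_b: second good plate, like the first
- tub: clear plastic tub of bolts, 130 x 100 x 55 mm, on the bench at the left; origin under its centre
- oil_bottle: blue plastic oil bottle with yellow cap, 52 mm across, 150 mm tall, on the bench at the left; origin under its centre
- hammer: hammer lying on the bench at the right; origin at its underside
- spanner: steel spanner lying on the bench near the robot, right; origin at its underside
- screwdriver: red-handled screwdriver lying on the bench at the right; origin at its underside
- paint_pen: white paint marker with red cap, 17 mm thick, 131 mm long, lying on the bench near the robot, left; origin at its blunt end
- hinge (a point): middle of the flap's hinge tube (10 mm thick), 115 mm inward of the lip, 185 mm above the bench. From here to 170 mm inward of the lip lies the closed hood, top 193 mm above the bench. Side cheeks 4 mm thick at y +-126 mm rise with the slope from lip to hinge

How it is judged:
By the outcome, as a careful person would: the job done as asked, in the order asked, and still so for the second after the job is handed in, with the robot touching nothing.
It also fails if it takes over 29 s, if anything falls off the work surface, if the arm or the gripper's body presses on something with over 40 N, if the wrist force passes 120 N, or if a joint passes its speed limit or range.

### The arm

A 6-joint arm with a two-finger parallel gripper is mounted at the origin on the work surface. World frame = base frame: x ahead of the robot, y to its left, z up, the work surface at z = 0. Lengths are in m, angles in degrees, forces in N, time in s.
With the tool pointing down it reaches from about 0.35 to 0.875 m from the base axis. Payload 4.2 kg.
Tool frame: the origin (TCP) lies midway between the tips of the shut fingers; the grasp point (between the pads) lies 19 mm behind it; y points along the fingers, z is the direction in which the jaws open and shut, and the axes are right-handed (so a half turn about y gives the same grasp; the last joint's range is limited). The gripper opens to 87 mm and grips with 3 to 60 N. Pads are 19 mm wide; open, the fingers measure 117 mm over their backs; the gripper's body (75 mm by 190 mm) begins 51 mm behind the grasp point.
Start: joints at [-60.47, 22.042, 0.453, 0, -68.411, -14.817], TCP at [0.159, -0.604, 0.223] pointing down, gripper open.
Joint ranges: [-179.83, 179.83], [-69.29, 118.12], [-61.27, 80.66], [-181.25, 117.63], [-171.15, -9.14], [-177.46, 177.46]. Speed limits (degrees/s): [159.86, 159.86, 180, 180, 180, 180].

### API

Orientations are given as [roll, pitch, yaw] about the fixed x, y, z axes, in that order (R = Rz(yaw) Ry(pitch) Rx(roll)).
In Python, from workcell import env gives the robot as it stands. The module is installed in compiled form; this text tells all that it offers. Calls block until the motion is done:
- env.goto(position, orientation): joint-space move of the TCP to a pose.
- env.move_straight(position, rotation=None, rate=0.15, force_limit=None): straight line of the TCP; rotation=None keeps the orientation; rate is the mean speed in m/s. With force_limit (N) it stops when the force on the tool has changed by that much, and returns True; else False.
- env.set_joints(angles): joint-space move.
- env.gripper_to(opening, grasp_force=None): opening from 0.0 (shut) to 1.0 (fully open); grasp_force is the grip in N (None keeps the last); returns when the fingers have stopped.
- env.dwell(seconds).
- env.inverse_kinematics(position, orientation): joint angles nearest the present ones, or None.
- env.read_state(): the state.
- env.grab_frame(name): name is "side" or "top"; returns a dict with "image" (384x512x3 uint8, blue, green, red), "fx", "fy", "cx", "cy" (pixels), "position" and "orientation" of the camera in the world. Camera axes: x right, y up, looking along -z (the intrinsics and any distortion apply to the point x, -y, -z); pixel columns grow to the right and rows downward; lengths in m; the calibration is good to about 2 mm. A picture is of the moment at which its call begins. There is no depth.
A pose or a line that the arm cannot do raises env.Unreachable and nothing moves.
- env.close_job(): hands the job in, once; it reports no verdict.
Trained networks look in a picture, given as the dict that the camera call returned (one of the last four; its "shot" number tells which), for a name from the list of things; names that differ only in an ending like _2 or _b are one class to them, and where a whole thing is asked for, a point or a joint stands for the part that bears it (a point fixed in the world has none). Each returns a list of dicts, best first, with "score" (0 to 1); they miss things now and then, are a little off and sometimes report something else, mostly with a low value. They report only what shows in the picture. A call takes as long as a camera call.
- env.search_frame(picture, thing): "xyz" ([x, y, z] in m, in world coordinates, good to about 4 mm: the middle of the surface that is visible of it).
- env.trace(picture, thing): "mask" (384x512 bool, what is visible of it).
The state is a dict: "clock": time; "joint_positions": joint angles; "qvel": joint speeds; "joint_torque": joint torques, N m; "position": TCP position; "tool_rot": TCP orientation; "force": force on the tool from outside, world axes, zero at the start; "wrist_torque": the same for the moment, N m; "opening": opening from 0.0 (shut) to 1.0 (fully open).
Only numpy, scipy, OpenCV 4.12 (cv2) and the standard library are available. Lean on these libraries where they do the work, as an engineer would, in place of code of your own. Each camera call takes 0.05 s, during which the arm holds its last target. There are 200 camera calls.

## Working session

There is one attempt and no reset: what is moved stays moved. The work goes in short steps, each a Python script; the robot and the scene stay as the last script left them, time stands still between calls to the robot, and variables do not carry over. Pictures are saved under pics/ and viewed, about 8 in all and at most 12, crops included, and the job is handed in when it is done.

```bash
mkdir -p pics; ls
python3 - <<'E'
from workcell import env
import cv2, numpy as np
s=env.read_state();print({k:np.round(v,3).tolist() for k,v in s.items()})
for n in("side","top"):
    f=env.grab_frame(n);cv2.imwrite(f"pics/{n}0.png",f["image"])
    print(n,[np.round(f[k],3).tolist() for k in("fx","fy","cx","cy","position","orientation")],[k for k in f])
    for t in("reject_box","flap_edge","lip","hinge","reject_plate","good_plate_a"):
        try: print(t,[(round(d["score"],2),np.round(d["xyz"],4).tolist()) for d in env.search_frame(f,t)][:4])
        except Exception as e: print(t,e)
print(env.read_state()["clock"])
E
```

```text
pics
{'clock': 0.0, 'joint_positions': [-60.47, 22.09, 0.379, -0.031, -68.411, -14.819], 'qvel': [0.043, 0.025, -0.06, 0.03, 0.06, -0.031], 'joint_torque': [-0.0, -39.067, 18.741, 4.22, 0.011, -0.0], 'position': [0.159, -0.604, 0.221], 'tool_rot': [-89.875, 0.003, 14.7], 'force': [-0.137, 0.825, 0.675], 'wrist_torque': [0.034, 0.009, -0.032], 'opening': 1.002}
side [406.244, 406.244, 251.681, 196.138, [-0.07, 0.824, 0.78], [56.455, 0.312, -147.343]] ['image', 'fx', 'fy', 'cx', 'cy', 'position', 'orientation', 'shot']
reject_box [(0.9, [0.5446, 0.1019, 0.11]), (0.56, [0.3945, -0.5129, 0.0176])]
flap_edge [(0.7, [0.5843, 0.0491, 0.1467])]
lip [(0.61, [0.5481, 0.0991, 0.1122])]
hinge [(0.82, [0.5464, 0.1008, 0.1108])]
reject_plate [(0.67, [0.4541, 0.0496, 0.1262])]
good_plate_a [(0.52, [0.4751, 0.1295, 0.1238]), (0.42, [0.4561, -0.0299, 0.1238])]
top [499.565, 499.565, 252.963, 196.464, [0.318, -0.008, 1.588], [5.635, 0.226, -89.606]] ['image', 'fx', 'fy', 'cx', 'cy', 'position', 'orientation', 'shot']
reject_box [(0.83, [0.5653, 0.0372, 0.1333])]
flap_edge [(0.78, [0.5847, 0.0355, 0.153])]
lip [(0.8, [0.5617, 0.0352, 0.1366]), (0.15, [0.5898, 0.4376, 0.0973])]
hinge [(0.8, [0.5663, 0.0337, 0.1317]), (0.46, [0.2827, -0.3087, 0.0065])]
reject_plate [(0.57, [0.4536, 0.0452, 0.1263]), (0.28, [0.4017, 0.49, 0.0183])]
good_plate_a [(0.67, [0.4593, -0.0389, 0.1248]), (0.43, [0.4798, 0.124, 0.1224])]
0.7
```

View pics/side0.png

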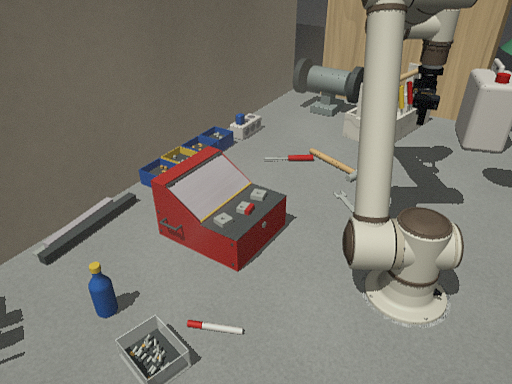

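View pics/top0.png

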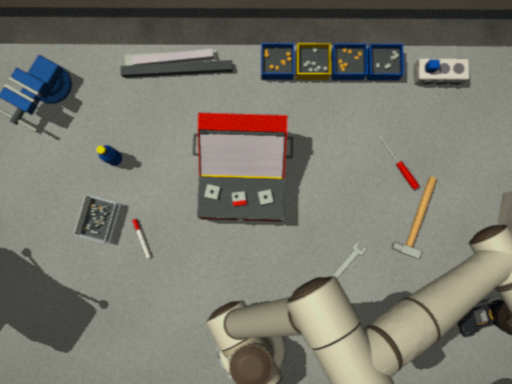

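The top view shows the box at about (243,167), with the yellow bead on row ~177. The spoiled plate with the red stripe is the middle one at (239,198), and the good plates are at (212,191) and (265,197). Next I'll fit the bead line and the plates metrically.

```bash
cat > h.py <<'E'
from workcell import env
import cv2, numpy as np
from scipy.spatial.transform import Rotation as R
def ray(f,uv):
    uv=np.atleast_2d(uv); d=np.c_[(uv[:,0]-f["cx"])/f["fx"],-(uv[:,1]-f["cy"])/f["fy"],-np.ones(len(uv))]
    return np.array(f["position"]),R.from_euler("xyz",f["orientation"],degrees=True).apply(d)
def onplane(f,uv,z):
    o,d=ray(f,uv); return o+d*((z-o[2])/d[:,2])[:,None]
def tri(f1,u1,f2,u2):
    o1,d1=ray(f1,u1);o2,d2=ray(f2,u2);A=np.c_[d1[0],-d2[0]]
    t=np.linalg.lstsq(A,o2-o1,rcond=None)[0];a,b=o1+t[0]*d1[0],o2+t[1]*d2[0]
    return (a+b)/2,np.linalg.norm(a-b)
E
python3 - <<'E'
from h import *
fs={n:env.grab_frame(n) for n in("side","top")}
roi={"side":(170,195,180,260),"top":(165,188,185,300)}
ends={}
for n,f in fs.items():
    hsv=cv2.cvtColor(f["image"],cv2.COLOR_BGR2HSV).astype(int)
    m=(abs(hsv[...,0]-25)<9)&(hsv[...,1]>110)&(hsv[...,2]>90)
    r=(160,235,185,265) if n=="side" else (165,188,185,300)
    mm=np.zeros_like(m);mm[r[0]:r[1],r[2]:r[3]]=m[r[0]:r[1],r[2]:r[3]]
    v,u=np.nonzero(mm);uv=np.c_[u,v].astype(float)
    vx,vy,x0,y0=cv2.fitLine(uv.astype(np.float32),cv2.DIST_HUBER,0,.01,.01).ravel()
    t=(uv-[x0,y0])@[vx,vy];e=np.array([[x0+vx*k,y0+vy*k] for k in(t.min(),t.max())])
    if n=="top": e=e[np.argsort(e[:,0])]
    else: e=e[np.argsort(-e[:,1])] if 1 else e
    ends[n]=e;P=onplane(f,e,.114)
    print(n,len(uv),e.round(1).tolist(),P.round(4).tolist(),"mid",P.mean(0).round(4),"len",np.linalg.norm(P[1]-P[0]).round(4),"yaw",np.degrees(np.arctan2(-(P[0]-P[1])[0],(P[0]-P[1])[1])).round(2))
for i in(0,1): print("tri",tri(fs["side"],ends["side"][i],fs["top"],ends["top"][i]))
for t in("reject_plate","good_plate_a"):
    for n,f in fs.items():
        for d in env.trace(f,t)[:2]:
            m=d["mask"];v,u=np.nonzero(m);
            c=cv2.minAreaRect(onplane(f,np.c_[u,v],.124)[:,:2].astype(np.float32)*1000)
            print(t,n,round(d["score"],2),m.sum(),[round(u.mean(),1),round(v.mean(),1)],onplane(f,[u.mean(),v.mean()],.124).round(4),c)
            
out=np.hstack([cv2.resize(fs["top"]["image"][100:230,180:305],None,fx=3.2,fy=3.2,interpolation=2),cv2.resize(fs["top"]["image"][290:345,440:512],(390,416*390//390),interpolation=2)[:416]])
cv2.imwrite("pics/c1.png",out)
E
```

```text
side 115 [[200.3, 221.4], [250.4, 182.5]] [[0.5261, 0.1593, 0.114], [0.5203, -0.0824, 0.114]] mid [0.5232 0.0385 0.114 ] len 0.2418 yaw -1.37
top 210 [[201.0, 175.4], [282.0, 177.7]] [[0.5259, 0.1538, 0.114], [0.5203, -0.0876, 0.114]] mid [0.5231 0.0331 0.114 ] len 0.2414 yaw -1.33
tri (array([0.52776425, 0.15510661, 0.11036482]), np.float64(0.0032360809291248163))
tri (array([ 0.52183797, -0.08709834,  0.11087491]), np.float64(0.0025639835912670797))
reject_plate side 0.76 117 [np.float64(244.7), np.float64(208.0)] [[0.4512 0.0541 0.124 ]] ((451.2902526855469, 54.034915924072266), (36.888671875, 44.68038558959961), 12.917298316955566)
reject_plate top 0.55 183 [np.float64(237.5), np.float64(198.4)] [[0.4568 0.0438 0.124 ]] ((456.4907531738281, 42.43946838378906), (38.5369987487793, 41.18893814086914), 0.6414735317230225)
good_plate_a side 0.73 159 [np.float64(257.6), np.float64(194.6)] [[ 0.4568 -0.0232  0.124 ]] ((457.5805358886719, -23.836639404296875), (44.161075592041016, 59.10991287231445), 31.092247009277344)
good_plate_a side 0.46 195 [np.float64(222.5), np.float64(220.4)] [[0.4697 0.1338 0.124 ]] ((469.5162353515625, 132.885498046875), (48.77186584472656, 51.150238037109375), 74.27234649658203)
good_plate_a top 0.74 190 [np.float64(211.7), np.float64(191.7)] [[0.4762 0.1203 0.124 ]] ((476.4548034667969, 120.0993881225586), (42.278526306152344, 40.9824333190918), 76.94622802734375)
good_plate_a top 0.57 162 [np.float64(264.6), np.float64(196.7)] [[ 0.4621 -0.0359  0.124 ]] ((462.166748046875, -35.70396423339844), (39.863014221191406, 36.346961975097656), 9.86711597442627)
```

View pics/c1.png

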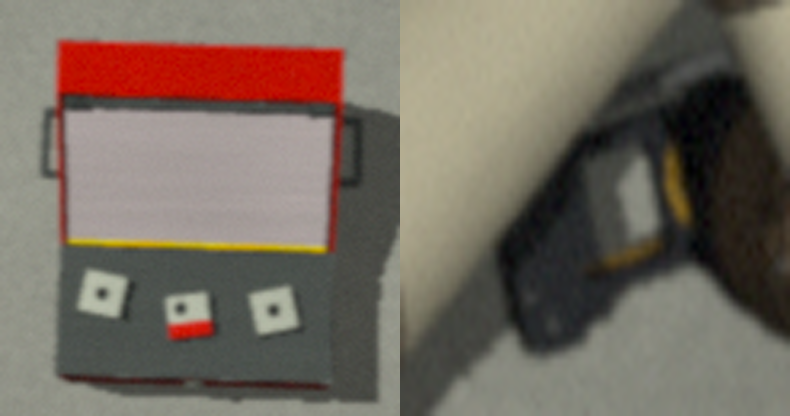

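The crop confirms the spoiled plate is the middle one, with its stripe toward the robot and a yaw of about +7°. The lip is at about (0.524, 0.035), with a box yaw of −1.35°.

Plan: line the jaws up along the box x axis and lean the tool back 8° so the gripper body clears the hood. The front finger opens the flap while the rear finger pushes the plate.

```bash
cat >> h.py <<'E'
LIP=np.array([.524,.035]);YAW=-1.35;TH=8.
def rot(sgn):
    t=np.radians(TH);y=np.array([np.sin(t),0,-np.cos(t)]);z=sgn*np.array([np.cos(t),0,np.sin(t)])
    M=R.from_euler("z",YAW,degrees=True).as_matrix()@np.c_[np.cross(y,z),y,z]
    return R.from_matrix(M).as_euler("xyz",degrees=True)
ex=R.from_euler("z",YAW,degrees=True).apply([1,0,0])[:2];ey=np.array([-ex[1],ex[0]])
YB=None
def tcp(pusher,z,ywld=.0415):   # pusher face x in box frame -> TCP world
    p=LIP+ex*(pusher+.0431); p=p+ey*((ywld-.0000-LIP[1])) ; return [p[0],p[1],z]
def show():
    s=env.read_state();print("t",round(s["clock"],2),"pos",np.round(s["position"],4),"F",np.round(s["force"],1),"rot",np.round(s["tool_rot"],1),"op",round(s["opening"],3))
E
python3 - <<'E'
from h import *
for s in(1,-1):
    r=rot(s);print(s,r.round(1))
    for p,z in((-.105,.25),(-.105,.123),(.003,.123)):
        j=env.inverse_kinematics(tcp(p,z),r);print(np.round(tcp(p,z),3),None if j is None else np.round(j,0))
s=min((1,-1),key=lambda k:np.abs(np.array((lambda j:j if j is not None else [1e3]*6)(env.inverse_kinematics(tcp(-.105,.25),rot(k))))-env.read_state()["joint_positions"]).sum())
print("use",s);show()
env.goto(tcp(-.105,.25),rot(s));show()
f=env.grab_frame("top");g=env.grab_frame("side")
cv2.imwrite("pics/c2.png",np.hstack([cv2.resize(f["image"][90:250,170:320],(400,427)),cv2.resize(g["image"][90:270,130:310],(400,427))]))
E
```

```text
1 [-82.    0.  -91.3]
[0.462 0.043 0.25 ] [ 28.   1. -25.   5. -57. 148.]
[0.462 0.043 0.123] [ 28.   9. -38.   7. -37. 146.]
[0.57  0.04  0.123] [ 22.  19. -23.   5. -41. 153.]
-1 [-98.    0.   88.6]
[0.462 0.043 0.25 ] [ 28.   1. -25.   5. -57. -32.]
[0.462 0.043 0.123] [ 28.   9. -38.   7. -37. -34.]
[0.57  0.04  0.123] [ 22.  19. -23.   5. -41. -27.]
use -1
t 1.0 pos [ 0.1588 -0.6045  0.2226] F [0.1 0.8 0.4] rot [-90.   -0.   14.7] op 1.001
t 3.53 pos [0.4624 0.0425 0.2499] F [ 0.6  0.2 -0.6] rot [-98.    0.   88.6] op 0.999
```

View pics/c2.png

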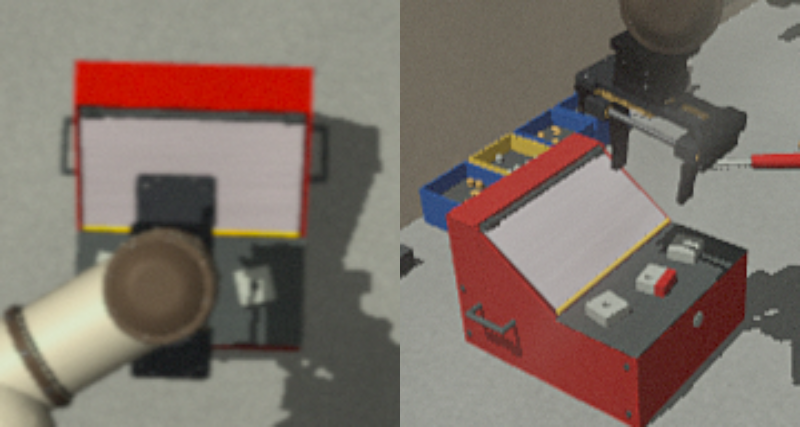

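The body really is 190 mm along the jaws, so the tilt is needed. It is aligned over the middle plate, so I'll go down and check.

Run:
```python
from h import *
print(env.move_straight(tcp(-.105,.1215),rate=.12,force_limit=6));show()
g=env.grab_frame("side")
cv2.imwrite("pics/c3.png",cv2.resize(g["image"][120:260,150:310],(800,700))[:600])
```

```text
False
t 4.85 pos [0.4628 0.0432 0.1221] F [-0.   0.4  0.5] rot [-98.1  -0.   88.7] op 1.002
```

View pics/c3.png

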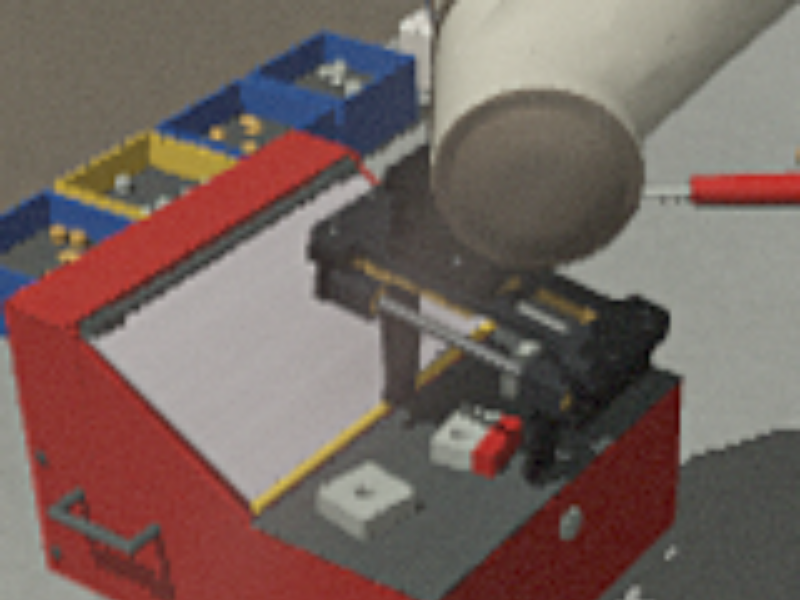

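The rear finger is behind the red stripe at (545,460), and the front finger stands above the lip at (400,390). Now I'll push part way, check that the flap is open with the plate still short of the lip, and go on.

Run:
```python
from h import *
for p in(-.085,-.06,-.045):
    print(env.move_straight(tcp(p,.1213),rate=.05,force_limit=35));show()
g=env.grab_frame("side");f=env.grab_frame("top")
cv2.imwrite("pics/c4.png",np.hstack([cv2.resize(g["image"][130:250,170:300],(450,415)),cv2.resize(f["image"][130:230,190:290],(350,415))]))
```

```text
False
t 5.45 pos [0.4824 0.0424 0.1211] F [ 0.6 -0.4 -0.4] rot [-98.    0.   88.6] op 1.001
False
t 6.1 pos [0.5074 0.0417 0.1212] F [-2.3 -1.   1.9] rot [-98.    0.   88.6] op 1.0
False
t 6.55 pos [0.5223 0.0415 0.1213] F [-3.3 -0.2  1. ] rot [-98.   -0.   88.6] op 1.003
```

View pics/c4.png

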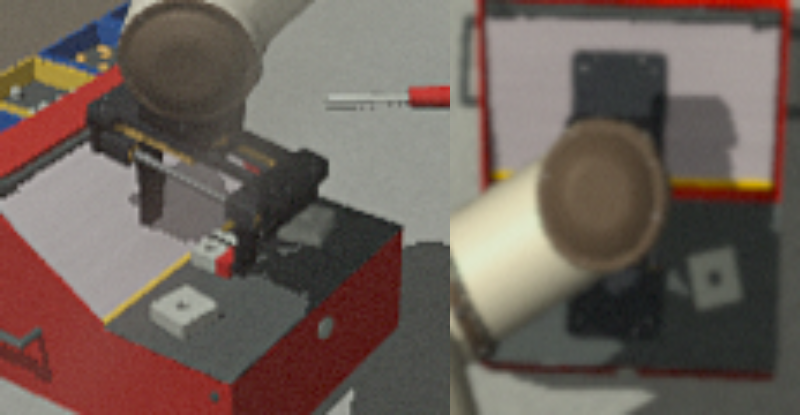

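The flap is open: the bead sits inward of the lip in the top view. The plate is just short of the lip at (213,250) in the left panel, so I'll carry on until it drops.

Run:
```python
from h import *
for p in(-.02,-.010,.0):
    print(env.move_straight(tcp(p,.1213),rate=.06,force_limit=40));show()
env.dwell(.4);show()
g=env.grab_frame("side");f=env.grab_frame("top")
for n,i in(("side",g),("top",f)): print(n,[(round(d["score"],2),np.round(d["xyz"],3).tolist()) for d in env.search_frame(i,"reject_plate")])
cv2.imwrite("pics/c5.png",np.hstack([cv2.resize(g["image"][130:250,170:300],(450,415)),cv2.resize(f["image"][130:230,190:290],(350,415))]))
```

```text
False
t 7.22 pos [0.546  0.0406 0.1205] F [-5.7  0.3  1.4] rot [-97.8   0.   88.6] op 1.002
False
t 7.53 pos [0.5556 0.0402 0.1202] F [-5.8 -0.7  0. ] rot [-97.8   0.1  88.6] op 1.002
False
t 7.85 pos [0.5649 0.0398 0.1197] F [-6.6 -0.2 -0.7] rot [-97.7   0.1  88.6] op 0.996
t 8.25 pos [0.5646 0.0398 0.1198] F [-6.6  0.1 -0.7] rot [-97.7   0.1  88.6] op 0.998
side []
top []
```

View pics/c5.png

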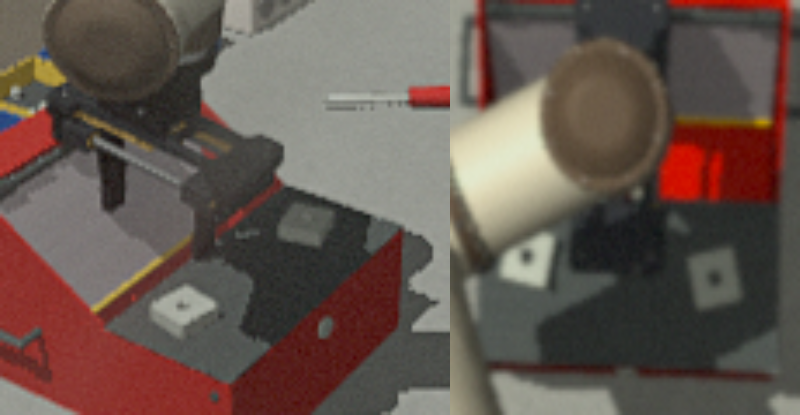

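The plate has gone from the shelf, the flap is wide open (the red interior shows), and the good plates haven't moved. Drawing back.

Run:
```python
from h import *
env.move_straight(tcp(-.10,.1225),rate=.08);show()
env.move_straight(tcp(-.10,.26),rate=.15);show()
env.set_joints([-60.47,22.042,.453,0,-68.411,-14.817]);env.dwell(.3);show()
f=env.grab_frame("top");g=env.grab_frame("side")
for n,i in(("side",g),("top",f)):
  for t in("reject_plate","good_plate_a","flap_edge"): print(n,t,[(round(d["score"],2),np.round(d["xyz"],3).tolist()) for d in env.search_frame(i,t)])
a=cv2.imread("pics/top0.png");print("changed px",(cv2.absdiff(a,f["image"]).max(2)>50).sum())
cv2.imwrite("pics/c6.png",np.hstack([cv2.resize(g["image"][130:270,140:300],(450,394)),cv2.resize(f["image"][100:230,180:305],(350,394))]))
```

```text
t 9.85 pos [0.4678 0.043  0.1225] F [-0.2 -0.   0.3] rot [-98.   -0.   88.6] op 0.999
t 10.92 pos [0.4667 0.0426 0.2589] F [-0.2  1.  -1.1] rot [-97.9   0.   88.6] op 0.999
t 13.76 pos [ 0.1592 -0.6043  0.2227] F [-0.2  0.5 -0.2] rot [-90.   -0.   14.8] op 0.998
side reject_plate []
side good_plate_a [(0.65, [0.456, -0.03, 0.123]), (0.45, [0.474, 0.128, 0.122])]
side flap_edge [(0.6, [0.584, 0.048, 0.15])]
top reject_plate []
top good_plate_a [(0.48, [0.46, -0.037, 0.125]), (0.46, [0.48, 0.122, 0.121])]
top flap_edge [(0.87, [0.584, 0.035, 0.152])]
changed px 172
```

View pics/c6.png

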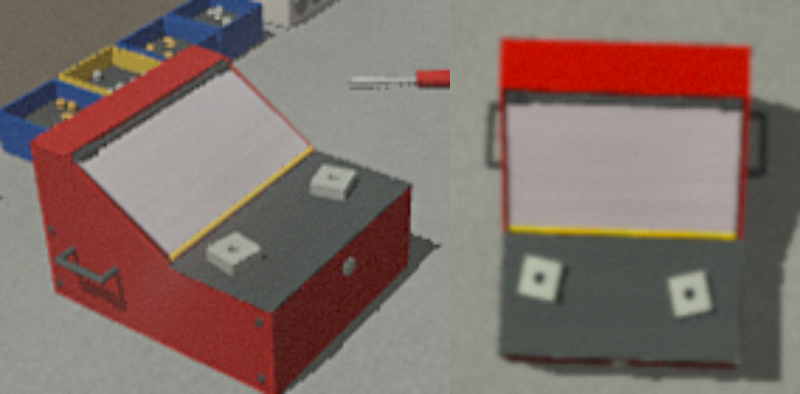

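The flap is shut with its bead over the lip, and the two good plates are where they were. The spoiled plate is gone from the shelf and isn't on the bench.

```bash
python3 -c "
from workcell import env
env.close_job();print(env.read_state()['clock'])"
```

```text
the job is handed in; nothing more can be done
the job is handed in; nothing more can be done
```

The marked plate, the middle one, is off the shelf and should be in the box, and I have handed the job in. With the tool leaned back 8° to clear the hood, the front fingertip pushed the flap open. The rear finger then slid the plate over the lip while the flap stayed held open. I drew back, let the flap shut, and parked the arm at its start pose, at about 14 s on the clock with under 7 N at the wrist in every reading I took.

**Last checks:**
- **Flap:** it is shut, with the bead back over the lip.
- **Good plates:** the networks place both within about 2 mm of where they started, which is inside the measuring error.
- **Spoiled plate:** it is no longer found in either view. The box is closed, so I infer it is inside and did not see it there.
- **Everything else:** 172 pixels of the top view differ from the start picture. I put this down to the missing plate, but did not check where they lie.

The two cameras disagreed by about 5 mm along the flap, which was small enough not to matter for the push.

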